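# Hang the welded pail on the double hook

### The arm

A 7-joint arm with a two-finger parallel gripper is mounted at the origin on the work surface. World frame = base frame: x ahead of the robot, y to its left, z up, the work surface at z = 0. Lengths are in m, angles in rad, forces in N, time in s.
With the tool pointing down it reaches from about 0.35 to 0.9 m from the base axis. Payload 19.9 kg.
Tool frame: the origin (TCP) lies between the finger pads; the fingertips stand manip.tcp_to_tips ahead of it and the grasp point (between the pads) lies 5 mm behind it (manip.tcp_to_tips is the distance from the TCP to the fingertips, in m); z points along the fingers, y is the line along which they close (so a half turn about z gives the same grasp; the last joint's range is limited). The gripper opens to 85 mm and grips with 20 to 120 N. Pads are 22 mm wide; open, the fingers measure 114 mm over their backs; the gripper's body (76 mm by 85 mm) begins 54 mm behind the grasp point. The pads swing forward as they close: fully open they stand 13 mm farther back than shut.
Start: joints at [-1.31, 0.417, -0.01, 1.614, 0.005, 1.111, -0.053], TCP at [0.186, 0.597, 0.245] pointing down, gripper open.
Joint ranges: [-2.81, 2.81], [-0.39, 2.02], [-1.27, 1.25], [0.06, 2.57], [-1.19, 4.33], [0.19, 2], [-2.82, 2.82]. Speed limits (rad/s): [1.89, 1.89, 2.39, 2.39, 3.01, 3.01, 3.01].

### API

Orientations are given as a unit quaternion [w, x, y, z].
In Python, from plant import manip gives the robot as it stands.
- The arm moves only by the shell command python3 -m pendant 'ROWS' [OPENING] [FORCE]. ROWS is JSON, one flat list of numbers, 4 for each row, row after row: the shift along the world's x, y, z scaled (see below), then the turn about the world's z scaled (see below). A call has 1 to 12 rows; each row shifts and turns the commanded pose from where the row before left it; what a row does not reach is not made up. The controller multiplies each number of a shift by 0.5 m and each number of a turn by 30 degrees. A row lasts 1/12 s, in which the tool goes at most 41.7 mm and 7.16 degrees, less where a joint would pass 70% of its speed; a pose out of reach is approached as far as the arm can. A call with a number of a shift or a turn outside -1 to 1 is refused whole. A call with a gripper value outside its range is refused whole. OPENING is the finger opening in mm, from 0 to 85.4, set as the call begins (- or left out, the last holds). The fingers move at their own pace and stop on an object; FORCE is the grip in N (left out, the last holds). Time passes only in rows, so rows that do not move let the fingers close. It gives the time, the measured TCP pose, the force, the opening and the grip force at its end, in the units of the state.
- manip.state(): the state, without advancing time (a new reading comes with each control period).
- manip.get_image(name): name is "scene" or "top"; returns (picture, depth): 400x640x3 uint8, red, green, blue; 400x640 float32, m along the optical axis (not along the pixel's ray), 0 where there is no reading.
- manip.camera_info(name): a dict with "fx", "fy", "cx", "cy" (pixels), "D" ([k1, k2, p1, p2, k3] as OpenCV has them; the pictures are not rectified), "cam_to_world" (4x4, takes a point from camera to world coordinates). Camera axes: x right, y up, looking along -z (the intrinsics and any distortion apply to the point x, -y, -z); pixel columns grow to the right and rows downward; lengths in m; the calibration is good to about 2 mm. A picture is of the moment at which its call begins. camera_info takes no time and is no camera call.
- manip.job_done(): hands the job in; it is judged then, once.
Trained networks look in the newest picture that a camera, given by its name, has taken for a name from the list of things; names that differ only in an ending like _2 or _b are one class to them, and where a whole thing is asked for, a point or a joint stands for the part that bears it (a point fixed in the world has none). Each returns a list of dicts, best first, with "score" (0 to 1); they miss things now and then, are a little off and sometimes report something else, mostly with a low value. They report only what shows in the picture. A call takes as long as a camera call. They do not tell look-alikes from the thing itself.
- manip.look_for(camera, target): "point" ([x, y, z] in m, in world coordinates, good to about 4 mm: the middle of the surface that is visible of it).
- manip.trace(camera, target): "mask" (400x640 bool, what is visible of it).
The state is a dict: "clock": time; "joints": joint angles; "qd": joint speeds; "effort": joint torques, N m; "tool_pos": TCP position; "tool_rot": TCP orientation; "ft_force": force on the tool from outside, world axes, zero at the start; "wrist_torque": the same for the moment, N m; "opening": opening from 0.0 (shut) to 1.0 (fully open); "finger_force": force on a finger pad.
Only numpy, scipy, OpenCV 4.12 (cv2) and the standard library are available. Lean on these libraries where they do the work, as an engineer would, in place of code of your own. Each camera call takes 0.05 s, during which the arm holds its last target. There are 200 camera calls.

### The job

The small steel pail with the stiff handle has just been welded: take it off the freely turning welding turntable and hang it by its handle on the rack's double hook, the handle's bar lying across both prongs behind their upturned tips, and let go. Set it onto the prongs gently rather than dropping it; the little angle bracket stays on the turntable, and the other things on the bench stay where they are.

Things in the scene. Friction and masses are not known exactly. Their poses are not given: they have to be found in the camera images.
- pail: the loose steel pail, open at the top, 0.17 to 0.33 kg, standing off-centre on the turntable plate. Origin: centre of its underside; z up. 72 mm in diameter at the foot, 90 mm at the rim, 75 mm high. Its handle of 8 mm round bar is rigid and stands up over the mouth in the pail's y-z plane: legs at y = +-46 mm at the rim, +-58 mm from 110 mm up, joined by a straight level bar on top
- pail_handle (a point): the middle of the handle's straight top bar, on its axis, 150 mm above the pail's underside; axes as the pail's: the bar runs along y, 116 mm long between the legs' axes, 8 mm thick, with 71 mm free below it down to the rim
- turntable: the welding turntable's fixed foot, 150 mm in diameter; origin on the bench on the turning axis. It carries a round steel plate, 220 mm in diameter, top 50 mm above the bench, that turns about the vertical with almost no friction: what stands on it swings round if pushed sideways
- bracket: small loose steel angle bracket, 40 x 40 x 40 mm of 6 mm plate, that stands on the turntable plate about 55 to 65 mm from its axis, on the other side from the pail. Origin: centre of its underside
- rack: hook rack fixed to the bench; origin on the bench below the hanging place. Two parallel 8 mm prongs at y = +-30 mm point along its -x from a small plate (90 mm wide, 184 to 216 mm high, front at x = +74 mm) on a 30 mm post (to 202 mm high). The prongs fall by 4 mm to x = -18 mm, then turn up and forward to tips at x = -34 mm, 222 mm high. Base plate: x = +50 to +130 mm, 140 mm wide, 12 mm thick
- rack_seat (a point): where the middle of the handle's bar should rest: midway between the prongs, 205 mm above the bench, the bar's axis height when it lies on them (within 3 mm). Axes as the rack's: prongs point to -x, the hung bar runs along y, either way round. The gap between the prongs is open, 52 mm wide
- hammer: hammer lying on the bench, wooden handle along its x; a bystander. Origin: under the middle of the tool, on the bench
- wrench: steel open-ended wrench lying on the bench; a bystander. Origin: under the middle of the tool, on the bench
- spray_can: upright grey spray can, 60 mm in diameter, 162 mm high, at the far edge of the work area; a bystander. Origin: centre of its underside
- tin: upright open steel tin without handle, 72 mm in diameter, 70 mm high; a bystander. Origin: centre of its underside
- pipe_ring: short piece of steel pipe standing on end, 56 mm in diameter, 35 mm high; a bystander. Origin: centre of its underside
- square_tube: dark square steel tube standing on end, 40 x 40 mm, 100 mm high; a bystander. Origin: centre of its underside
- brush: hand brush lying on the bench; a bystander. Origin: under the middle of the tool, on the bench
Things that resemble listed ones, but are neither listed nor needed, are in the scene too. Leave any purple look-alike of the pail alone.

How it is judged:
On the way:
1. the pail is lifted clear of the turntable plate (height (world z) of pail above 0.065 m and contact force between pail and turntable below 0.02 N and contact force between the fingers and pail above 0.5 N), for 0.2 s.
At the end, for the whole second after the job is handed in: the pail hangs at rest on the rack, bar across both prongs behind the tips: bar's middle within 32 mm sideways, 35 mm tipward, 50 mm postward, -12/+15 mm in height of rack_seat; under 0.35 rad from square, tilted under 0.3 rad; bracket upright on the turntable (x of pail_handle in the frame of rack_seat between -0.035 and 0.05 m and y of pail_handle in the frame of rack_seat between -0.032 and 0.032 m and z of pail_handle in the frame of rack_seat between -0.012 and 0.015 m and angle between pail's own z axis and vertical below 0.3 rad and angle between the y axis of pail and the y axis of rack, either way round below 0.35 rad and contact force between pail and rack above 0.8 N and linear speed of pail below 0.05 m/s and angular speed of pail below 0.5 rad/s and horizontal distance between bracket and turntable below 0.11 m and height (world z) of bracket above 0.04 m and angle between bracket's own z axis and vertical below 0.2 rad); the robot touches nothing.
It fails at once if the pail is dropped (moves faster than 0.5 m/s with no finger on it) (linear speed of pail above 0.5 m/s and contact force between the fingers and pail below 0.05 N).
It fails at once if the bracket is knocked over or off the turntable (height (world z) of bracket below 0.03 m or angle between bracket's own z axis and vertical above 0.5 rad).
It fails at once if another thing on the bench is moved by more than 30 mm (distance of any of hammer, wrench, spray_can, tin, pipe_ring, square_tube, brush from where it was at the start of the episode above 0.03 m).
It also fails if it takes over 45 s, if anything falls off the work surface, if the arm or the gripper's body presses on something with over 40 N, if the wrist force passes 120 N, or if a joint passes its speed limit or range.

## Working session

There is one attempt and no reset: what is moved stays moved. The work goes in short steps, Python scripts to look and compute and a shell command to move; the robot and the scene stay as the last step left them, time stands still between calls to the robot, and variables do not carry over. Pictures are saved under pics/ and viewed, at most 10 in all, crops included, and the job is handed in when it is done.

```bash
mkdir -p pics
cat > h.py <<'E'
import numpy as np, cv2
from plant import manip
def cloud(name,d):
    c=manip.camera_info(name); h,w=d.shape
    K=np.array([[c['fx'],0,c['cx']],[0,c['fy'],c['cy']],[0,0,1]])
    u,v=np.meshgrid(np.arange(w),np.arange(h))
    n=cv2.undistortPoints(np.stack([u,v],-1).reshape(-1,1,2).astype(float),K,np.array(c['D'])).reshape(h,w,2)
    p=np.stack([n[...,0]*d,-n[...,1]*d,-d],-1)
    M=np.array(c['cam_to_world']); return p@M[:3,:3].T+M[:3,3]
def save(n,im): cv2.imwrite('pics/'+n+'.png',im[...,::-1])
E
python3 - <<'E'
from h import *
for n in ['scene','top']:
    im,d=manip.get_image(n); save(n+'0',im); np.savez(n+'0.npz',im=im,d=d)
    c=manip.camera_info(n); print(n,np.round(c['cam_to_world'],3).tolist(),c['fx'])
    for t in ['pail','pail_handle','turntable','bracket','rack','tin','hammer','wrench','spray_can','pipe_ring','square_tube','brush']:
        print(t,[(np.round(r['point'],3).tolist(),round(r['score'],2)) for r in manip.look_for(n,t)][:3])
print(manip.state(),manip.tcp_to_tips)
E
```

```text
scene [[-0.831, -0.302, 0.467, 1.076], [0.556, -0.467, 0.688, 0.859], [0.01, 0.831, 0.555, 0.846], [0.0, 0.0, 0.0, 1.0]] 473.33548433411323
pail [([0.222, 0.304, 0.055], 0.96), ([0.332, 0.18, 0.054], 0.63), ([0.587, 0.142, 0.112], 0.58)]
pail_handle [([0.584, 0.139, 0.107], 0.87), ([0.222, 0.299, 0.055], 0.83), ([0.332, 0.186, 0.056], 0.72)]
turntable [([0.6, 0.198, 0.048], 0.69)]
bracket [([0.547, 0.217, 0.053], 0.64)]
rack [([0.667, -0.221, 0.095], 0.55)]
tin [([0.79, 0.139, 0.047], 0.72)]
hammer [([0.373, 0.007, 0.018], 0.61), ([0.658, 0.004, 0.006], 0.49)]
wrench [([0.658, -0.003, 0.009], 0.67)]
spray_can [([0.782, -0.001, 0.088], 0.96)]
pipe_ring [([0.308, 0.401, 0.025], 0.74)]
square_tube [([0.312, -0.372, 0.058], 0.66)]
brush [([0.798, -0.125, 0.018], 0.86)]
top [[0.024, 0.992, -0.123, 0.367], [-1.0, 0.021, -0.021, -0.034], [-0.018, 0.123, 0.992, 1.147], [0.0, 0.0, 0.0, 1.0]] 376.5267298869976
pail [([0.583, 0.143, 0.093], 0.89), ([0.206, 0.304, 0.039], 0.78), ([0.333, 0.192, 0.038], 0.6)]
pail_handle [([0.332, 0.191, 0.04], 0.78), ([0.21, 0.3, 0.042], 0.65), ([0.585, 0.142, 0
[... 576 characters left out ...]
1,  0.41740918, -0.01027793,  1.61358495,  0.0046931 ,
        1.11068914, -0.05299777]), 'qd': array([-2.71881806e-04,  1.04205820e-04,  9.31660922e-04, -1.61010225e-04,
        2.17743604e-04, -1.27401202e-05, -2.13673852e-04]), 'effort': array([ 2.50648263e-03, -8.64233136e+01,  6.79359008e-01, -4.35182655e+01,
        1.92104699e-02,  2.10273225e-03, -2.02435683e-05]), 'tool_pos': array([0.1857671 , 0.59674662, 0.24526079]), 'tool_rot': array([ 1.58217578e-05,  1.50326782e-01,  9.88636362e-01, -3.50863714e-05]), 'ft_force': array([-0.01654442, -0.85788027,  0.5089924 ]), 'wrist_torque': array([0.01040354, 0.00365005, 0.04515776]), 'finger_force': 0.0, 'opening': 0.9997310549717328} 0.014
```

View pics/scene0.png

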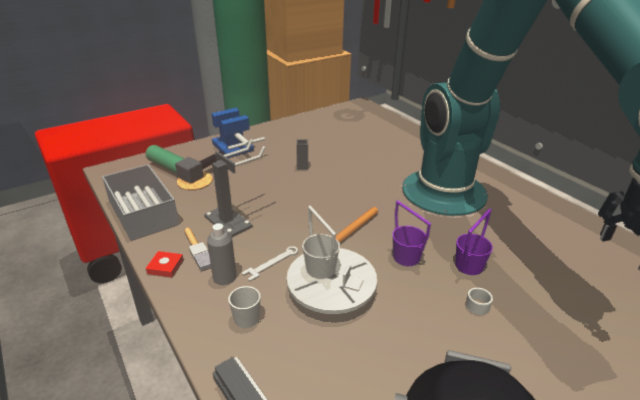

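View pics/top0.png

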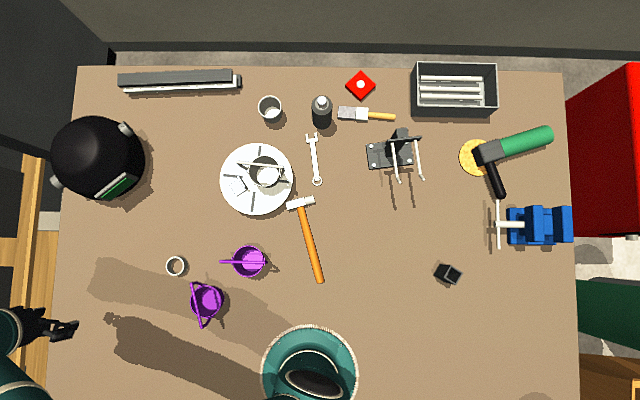

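The scene view shows the steel pail at about (321,255) on the turntable with its handle at (310,208)-(335,235), and the bracket at (350,282). In the top view the rack prongs run from (390,150) to (397,180) and from (415,145) to (423,180). Next I measure the bar and prongs from depth.

Run:
```python
from h import *
def line(p,n):
    m=p[:,:2].mean(0);u,s,v=np.linalg.svd(p[:,:2]-m); t=(p[:,:2]-m)@v[0]
    print(n,len(p),'mean',np.round(p.mean(0),4),'dir',np.round(v[0],3),'ext',np.round([t.min(),t.max()],3),'mid',np.round(m+v[0]*(t.min()+t.max())/2,4),'sd',round(float(((p[:,:2]-m)@v[1]).std()),4),'z',np.round(np.percentile(p[:,2],[5,50,95]),4))
for n in ['scene','top']:
    f=np.load(n+'0.npz'); P=cloud(n,f['d']); ok=f['d']>0
    near=lambda x,y,r: ok&(np.hypot(P[...,0]-x,P[...,1]-y)<r)
    print(n)
    b=near(.585,.142,.1)&(P[...,2]>.188)&(P[...,2]<.22); line(P[b],'bar')
    l=near(.585,.142,.1)&(P[...,2]>.15)&(P[...,2]<.22); line(P[l],'handle>.15')
    r=near(.585,.142,.1)&(P[...,2]>.115)&(P[...,2]<.128)
    if r.sum()>5:
        c,rad=cv2.minEnclosingCircle(P[r][:,:2].astype(np.float32)); print('rim',r.sum(),c,rad)
    t=near(.6,.19,.2)&(abs(P[...,2]-.05)<.005); c,rad=cv2.minEnclosingCircle(P[t][:,:2].astype(np.float32)); print('plate',c,rad,P[t][:,2].mean())
    q=near(.65,-.22,.16)&(P[...,2]>.18)&(P[...,2]<.24)
    nc,L,st,ce=cv2.connectedComponentsWithStats(q.astype(np.uint8))
    for i in range(1,nc):
        if st[i,4]>10: line(P[L==i],'rack%d'%i)
    pts=P[q]; 
    if n=='top':
        for x in np.arange(.54,.74,.01):
            s=pts[(abs(pts[:,0]-x)<.005)]
            print(round(x,2),[ (round(y,3),round(float(s[abs(s[:,1]-y)<.006][:,2].mean()),4)) for y in np.unique(np.round(s[:,1],2))])
    sc=4 if n=='top' else 3
crop=np.load('top0.npz')['im'][110:240,210:440]; a=cv2.resize(crop,None,fx=3,fy=3)
crop=np.load('scene0.npz')['im'][140:330,190:390]; b=cv2.resize(crop,None,fx=3,fy=3)
save('ctop',a);save('cscene',b)
```

```text
scene
bar 150 mean [0.584  0.1389 0.2013] dir [0.093 0.996] ext [-0.066  0.059] mid [0.5837 0.1357] sd 0.002 z [0.1931 0.2022 0.2048]
handle>.15 235 mean [0.5842 0.1397 0.1896] dir [-0.095 -0.996] ext [-0.059  0.066] mid [0.5838 0.1358] sd 0.0021 z [0.1565 0.1999 0.2044]
rim 318 (0.5831403732299805, 0.1350175142288208) 0.05482375994324684
plate (0.6297456622123718, 0.1662691831588745) 0.16785909235477448 0.05007897560918732
rack1 526 mean [ 0.6344 -0.2326  0.2006] dir [0.98  0.199] ext [-0.094  0.054] mid [ 0.615  -0.2366] sd 0.0254 z [0.1852 0.2004 0.2157]
top
bar 150 mean [0.5796 0.1314 0.2032] dir [0.098 0.995] ext [-0.06   0.061] mid [0.5796 0.1319] sd 0.0023 z [0.1996 0.2035 0.2063]
handle>.15 176 mean [0.5795 0.1327 0.1977] dir [0.099 0.995] ext [-0.062  0.06 ] mid [0.5794 0.132 ] sd 0.0023 z [0.1606 0.203  0.2062]
rim 159 (0.5772315859794617, 0.1332494616508484) 0.051098864525556564
plate (0.6302325129508972, 0.16973701119422913) 0.16687147319316864 0.05033797429447267
rack1 580 mean [ 0.6288 -0.2398  0.2043] dir [-0.986 -0.166] ext [-0.058  0.091] mid [ 0.6123 -0.2426] sd 0.0
[... 1299 characters left out ...]
0.2057), (np.float64(-0.23), 0.2069), (np.float64(-0.22), 0.2076), (np.float64(-0.21), 0.2113), (np.float64(-0.2), 0.2146), (np.float64(-0.19), 0.2057)]
0.66 [(np.float64(-0.28), 0.2091), (np.float64(-0.27), 0.2163), (np.float64(-0.26), 0.2171), (np.float64(-0.25), 0.2069), (np.float64(-0.24), 0.2063), (np.float64(-0.23), 0.2026), (np.float64(-0.22), 0.2019)]
0.67 [(np.float64(-0.25), 0.2016), (np.float64(-0.24), 0.2021), (np.float64(-0.23), 0.2016), (np.float64(-0.22), 0.1958)]
0.68 [(np.float64(-0.25), 0.2032), (np.float64(-0.24), 0.2031), (np.float64(-0.23), 0.2028), (np.float64(-0.22), 0.1984)]
0.69 [(np.float64(-0.25), 0.2023), (np.float64(-0.24), 0.2017)]
0.7 []
0.71 []
0.72 []
0.73 []
```

View pics/ctop.png

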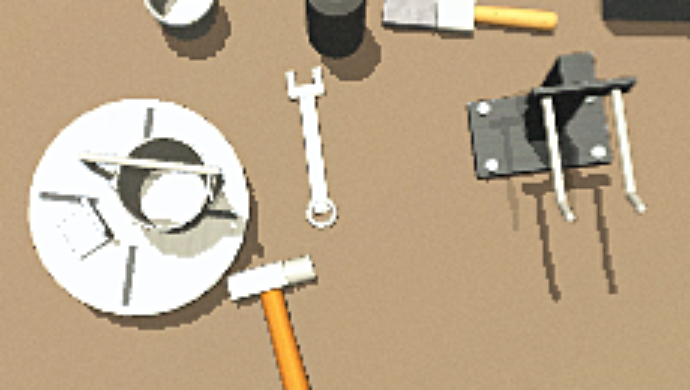

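View pics/cscene.png

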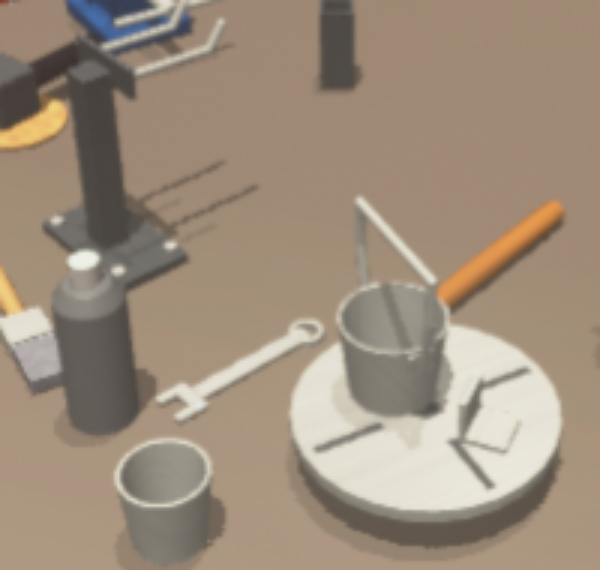

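The crops show the bar almost along world y, from crop (85,157) to (220,172), with the bracket well apart from it. The prongs point to −x with a yaw of about 10°. Next I fit the rack and work out the shifts.

Run:
```python
from h import *
from scipy.optimize import least_squares
S=[]
for n in ['scene','top']:
    f=np.load(n+'0.npz'); P=cloud(n,f['d']); ok=f['d']>0
    q=P[ok&(P[...,2]>.19)&(P[...,2]<.24)&(abs(P[...,0]-.6)<.05)&(abs(P[...,1]+.25)<.07)]
    def res(p,q=q):  # two prongs at +-30 about a line
        y0,a=p; t=-(q[:,0]-.6)*np.sin(a)+(q[:,1]-y0)*np.cos(a)
        return np.abs(t)-.03
    r=least_squares(res,[-.25,.17],loss='soft_l1',f_scale=.003); y0,a=r.x
    ex=np.array([np.cos(a),np.sin(a)]); 
    s=P[ok&(P[...,2]>.185)&(P[...,2]<.23)&(np.hypot(P[...,0]-.63,P[...,1]+.24)<.14)]
    d=(s[:,:2]-[.6,y0])@ex; w=(s[:,:2]-[.6,y0])@[-ex[1],ex[0]]
    pr=(abs(abs(w)-.03)<.008); tip=np.percentile(d[pr],1)
    pl=d[(abs(w)<.02)&(d>.02)]; wide=d[(abs(w)>.037)&(abs(w)<.045)]
    print(n,'y0',y0,'yaw',np.degrees(a),'tip d',d[pr].min(),tip,'plate front',np.percentile(pl,[2,10]),np.percentile(wide,[5,50]))
    for nm,dd in (('tip',tip+.034+.002),('plate',np.percentile(pl,2)-.074)): print(nm,np.array([.6,y0])+ex*dd)
    t=P[ok&(abs(P[...,2]-.05)<.004)&(np.hypot(P[...,0]-.57,P[...,1]-.17)<.125)]
    c=cv2.minEnclosingCircle(t[:,:2].astype(np.float32)); print('plate',c)
```

```text
scene y0 -0.2404244948887236 yaw 10.440050956874192 tip d -0.058471082578441066 -0.05556736833259179 plate front [0.05313199 0.05616631] [0.04577063 0.05544127]
tip [ 0.58075657 -0.24397023]
plate [ 0.57947745 -0.24420592]
plate ((0.5735281705856323, 0.17034116387367249), 0.11192508041858673)
top y0 -0.244754219994609 yaw 7.31459574344499 tip d -0.06168649120846664 -0.06027957595983483 plate front [0.04954082 0.05004453] [0.04910559 0.05087834]
tip [ 0.57591801 -0.24784543]
plate [ 0.57573987 -0.2478683 ]
plate ((0.5715121030807495, 0.16826274991035461), 0.11016231775283813)
```

```bash
python3 -m pendant '[0.034,-0.039,0.01,-0.11,0.034,-0.039,0.01,-0.11,0.034,-0.039,0.01,-0.11,0.034,-0.039,0.01,-0.11,0.034,-0.039,0.01,-0.11,0.034,-0.039,0.01,-0.11,0.034,-0.039,0.01,-0.11,0.034,-0.039,0.01,-0.11,0.034,-0.039,0.01,-0.11,0.034,-0.039,0.01,-0.11,0.034,-0.039,0.01,-0.11,0.034,-0.039,0.01,-0.11]' 45 40
python3 -m pendant '[0.032,-0.038,0,-0.107,0.032,-0.038,0,-0.107,0.032,-0.038,0,-0.107,0.032,-0.038,0,-0.107,0.032,-0.038,0,-0.107,0.032,-0.038,0,-0.107,0.032,-0.038,0,-0.107,0.032,-0.038,0,-0.107,0.032,-0.038,0,-0.107,0.032,-0.038,0,-0.107,0.032,-0.038,0,-0.107,0,0,0,0]'
```

```text
clock: 2.3
tool_pos: [0.3911, 0.3606, 0.3059]
tool_rot: [-0.0, 0.479, 0.878, 0.0]
ft_force: [0.5, -0.3, -0.3]
opening: 0.529
finger_force: 0.0
clock: 3.3
tool_pos: [0.5681, 0.148, 0.3056]
tool_rot: [0.001, 0.725, 0.689, -0.0]
ft_force: [0.5, -0.6, 0.0]
opening: 0.529
finger_force: 0.0
```

```bash
python3 -m pendant '[0.014,-0.014,-0.02,-0.043,0.013,-0.014,-0.02,-0.044,0,0,-0.03,0,0,0,-0.03,0,0,0,0,0,0,0,0,0]'
python3 - <<'E'
from h import *
ims=[]
for n,c in [('scene',(290,160,120,110)),('top',(220,120,120,110))]:
    im,d=manip.get_image(n); P=cloud(n,d)
    x,y,w,h=c; ims.append(cv2.resize(im[y:y+h,x:x+w],(390,358)))
    b=(d>0)&(np.hypot(P[...,0]-.582,P[...,1]-.134)<.09)&(P[...,2]>.192)&(P[...,2]<.212); q=P[b]
    print(n,b.sum(),q.mean(0), np.polyfit(q[:,1]-.134,q[:,0],1))
save('g1',np.hstack(ims)); print(manip.state()['tool_pos'])
E
```

```text
clock: 3.8
tool_pos: [0.5789, 0.1394, 0.2544]
tool_rot: [-0.0, 0.736, 0.677, -0.001]
ft_force: [0.5, -0.4, 0.8]
opening: 0.529
finger_force: 0.0
scene 133 [0.58462806 0.14400432 0.20167403] [0.08379157 0.58378978]
top 81 [0.57697821 0.10387347 0.20298813] [0.10581459 0.58016604]
[0.57953567 0.13967137 0.25581679]
```

View pics/g1.png

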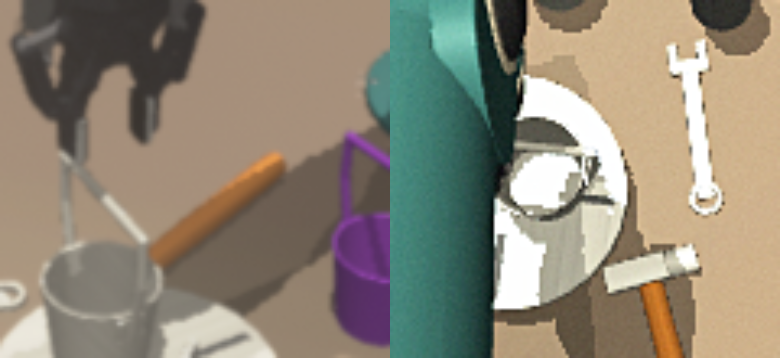

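The scene crop shows the open fingers at (75,150) and (145,140) above and on either side of the bar's middle (105,198). I descend and close.

```bash
python3 -m pendant '[0.005,-0.011,-0.01,0,0,0,-0.03,0,0,0,-0.03,0,0,0,-0.03,0,0,0,-0.022,0,0,0,0,0]'
python3 -m pendant '[0,0,0,0,0,0,0,0,0,0,0,0,0,0,0,0,0,0,0,0,0,0,0,0]' 0 40
```

```text
clock: 4.4
tool_pos: [0.5811, 0.1338, 0.1924]
tool_rot: [-0.0, 0.736, 0.677, -0.001]
ft_force: [-0.5, -1.0, -0.3]
opening: 0.53
finger_force: 0.0
clock: 4.9
tool_pos: [0.5821, 0.1346, 0.195]
tool_rot: [0.0, 0.736, 0.677, 0.001]
ft_force: [-1.6, 0.8, 6.0]
opening: 0.075
finger_force: 39.4
```

```bash
python3 -m pendant '[0,0,0.005,0,0,0,0.01,0,0,0,0.015,0,0,0,0.02,0,0,0,0.02,0,0,0,0.02,0,0,0,0.02,0,0,0,0.015,0,0,0,0.01,0,0,0,0.005,0,0,0,0,0,0,0,0,0]'
python3 - <<'E'
from h import *
im,d=manip.get_image('scene'); P=cloud('scene',d)
save('g2',cv2.resize(im[120:340,170:430],None,fx=3,fy=2.7)); x,y,z=manip.state()['tool_pos']; print(x,y,z)
b=(d>0)&(np.hypot(P[...,0]-x,P[...,1]-y)<.09)&(P[...,2]>z+.001)&(P[...,2]<z+.014); q=P[b]
for i in np.arange(y-.07,y+.07,.01):
    s=q[abs(q[:,1]-i)<.005]
    if len(s): print(round(i,3),len(s),np.round(s.mean(0),4))
E
```

```text
clock: 5.9
tool_pos: [0.5816, 0.1343, 0.264]
tool_rot: [-0.0, 0.736, 0.677, -0.0]
ft_force: [0.5, 0.1, -3.2]
opening: 0.078
finger_force: 39.0
0.5815423882838978 0.13424367269981202 0.26377095211956053
0.074 1 [0.5777 0.0783 0.2724]
0.124 2 [0.5996 0.1287 0.2749]
0.134 22 [0.5923 0.1354 0.2719]
0.144 50 [0.5849 0.1428 0.2716]
0.154 13 [0.5871 0.1538 0.2716]
0.164 12 [0.588  0.1642 0.2704]
0.174 10 [0.589  0.1747 0.2721]
0.184 13 [0.5898 0.1841 0.2713]
0.194 16 [0.59   0.1936 0.2691]
```

View pics/g2.png

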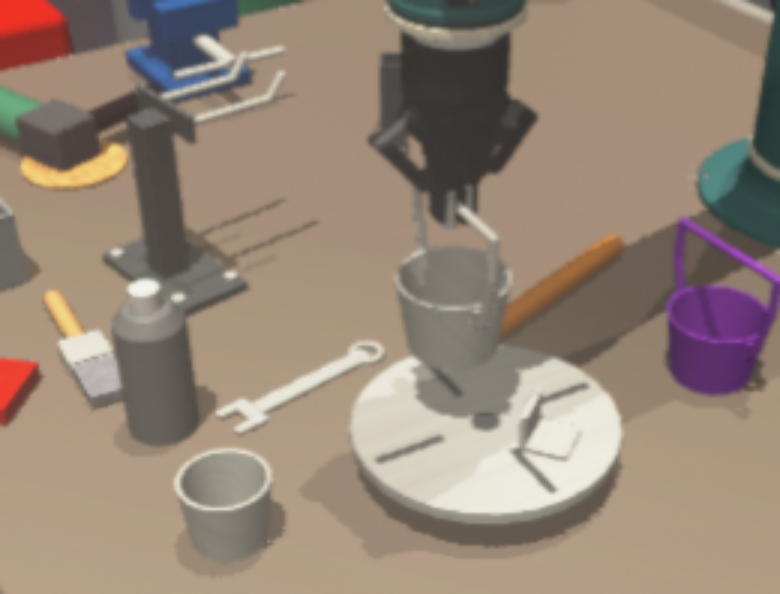

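The scene view shows the pail held level by the middle of its bar, clear of the plate, and the bracket standing undisturbed at (550,430). Now I transport it to in front of the prongs.

```bash
python3 -m pendant '[-0.002,-0.01,0,0.02,-0.005,-0.02,0,0.02,-0.007,-0.03,0,0.02,-0.008,-0.035,0,0.02,-0.008,-0.035,0,0.02,-0.008,-0.035,0,0.02,-0.008,-0.035,0,0.02,-0.008,-0.035,0,0.02,-0.008,-0.035,0,0.02,-0.008,-0.035,0,0.02,-0.008,-0.035,0,0.02,-0.008,-0.035,0,0.02]'
python3 -m pendant '[-0.009,-0.04,0,0.02,-0.009,-0.04,0,0.02,-0.009,-0.04,0,0.02,-0.009,-0.04,0,0.02,-0.009,-0.04,0,0.02,-0.009,-0.04,0,0.02,-0.009,-0.04,0,0.02,-0.009,-0.04,0,0.02,-0.009,-0.035,0,0.02,-0.008,-0.025,0,0.02,-0.006,-0.02,0,0.02,-0.004,-0.014,0,0.02]'
python3 -m pendant '[0,0,-0.005,0,0,0,-0.01,0,0,0,-0.01,0,0,0,-0.01,0,0,0,-0.01,0,0,0,-0.005,0,0,0,0,0,0,0,0,0]'
python3 - <<'E'
from h import *
st=manip.state(); x,y,z=st['tool_pos']; w,a,b_,c=st['tool_rot']; print(x,y,z,'toolyaw',2*np.degrees(np.arctan2(b_,a))-90)
ims=[]
for n,cr in [('scene',(200,90,120,110)),('top',(350,110,120,110))]:
    im,d=manip.get_image(n); P=cloud(n,d)
    u,v,w,h=cr; ims.append(cv2.resize(im[v:v+h,u:u+w],(390,358)))
    b=(d>0)&(np.hypot(P[...,0]-x,P[...,1]-y)<.075)&(P[...,2]>z-.005)&(P[...,2]<z+.013); q=P[b]
    for i in np.arange(y-.07,y+.075,.01):
        s=q[abs(q[:,1]-i)<.005]
        if len(s)>2: print(n,round(i,3),len(s),np.round(np.median(s,0),4))
save('g3',np.hstack(ims))
E
```

```text
clock: 6.95
tool_pos: [0.5379, -0.0551, 0.2642]
tool_rot: [-0.0, 0.692, 0.722, -0.0]
ft_force: [-0.3, 0.0, -3.6]
opening: 0.074
finger_force: 39.0
clock: 7.95
tool_pos: [0.4879, -0.2621, 0.2642]
tool_rot: [-0.0, 0.646, 0.763, -0.0]
ft_force: [-1.4, 0.1, -3.1]
opening: 0.075
finger_force: 39.0
clock: 8.62
tool_pos: [0.4893, -0.2601, 0.2391]
tool_rot: [-0.0, 0.645, 0.764, -0.0]
ft_force: [-0.7, -0.6, -2.4]
opening: 0.076
finger_force: 39.0
0.4893032882548257 -0.26012759285895654 0.23913715220951343 toolyaw 9.60121925285381
scene -0.32 6 [ 0.505  -0.3162  0.2374]
scene -0.31 4 [ 0.5032 -0.3138  0.2407]
scene -0.3 6 [ 0.502  -0.3008  0.2447]
scene -0.29 3 [ 0.4986 -0.2911  0.243 ]
scene -0.27 4 [ 0.5079 -0.2669  0.2384]
scene -0.26 21 [ 0.505  -0.2588  0.2455]
scene -0.25 40 [ 0.4981 -0.2514  0.245 ]
scene -0.24 6 [ 0.4905 -0.2393  0.2455]
scene -0.23 6 [ 0.4892 -0.2293  0.2452]
scene -0.22 7 [ 0.4863 -0.2196  0.2462]
scene -0.21 9 [ 0.4844 -0.2102  0.2458]
scene -0.2 13 [ 0.4835 -0.1997  0.2408]
top -0.23 8 [ 0.4826 -0.2269  0.2473]
top -0.22 12 [ 0.4815 -0.2199  0.2481]
top -0.21 13 [ 0.4812 -0.2112  0.2465]
top -0.2 8 [ 0.4786 -0.2018  0.2478]
```

View pics/g3.png

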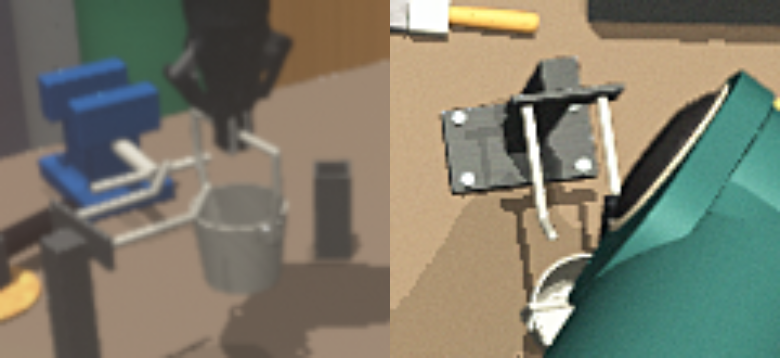

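The scene crop shows the bar (195,110)-(278,155) level and above the prong tips, with the rim below the prongs. I advance over them.

```bash
python3 -m pendant '[0.01,0.001,0,0,0.02,0.003,0,0,0.025,0.004,0,0,0.025,0.004,0,0,0.025,0.004,0,0,0.025,0.004,0,0,0.022,0.004,0,0,0.015,0.003,0,0,0.01,0.001,0,0,0,0,0,0,0,0,0,0]'
python3 -m pendant '[0,0,-0.005,0,0,0,-0.01,0,0,0,-0.01,0,0,0,-0.01,0,0,0,-0.01,0,0,0,-0.01,0,0,0,-0.008,0,0,0,-0.005,0,0,0,0,0,0,0,0,0]'
```

```text
clock: 9.63
tool_pos: [0.5776, -0.2464, 0.2391]
tool_rot: [-0.0, 0.646, 0.764, -0.0]
ft_force: [-0.7, 0.7, -3.5]
opening: 0.078
finger_force: 39.0
clock: 10.47
tool_pos: [0.5778, -0.2463, 0.2052]
tool_rot: [-0.0, 0.646, 0.764, -0.0]
ft_force: [-0.6, -0.2, -2.4]
opening: 0.075
finger_force: 39.0
```

Run:
```python
from h import *
st=manip.state(); x,y,z=st['tool_pos']; print(x,y,z,st['ft_force'])
ims=[]
for n,cr in [('scene',(180,110,120,110)),('top',(350,110,120,110))]:
    im,d=manip.get_image(n); P=cloud(n,d)
    u,v,w,h=cr; ims.append(cv2.resize(im[v:v+h,u:u+w],(390,358)))
save('g4',np.hstack(ims))
```

```text
0.5777761112754447 -0.24629852920116893 0.20523915951519447 [-0.55163741 -0.1880693  -2.42989515]
```

View pics/g4.png

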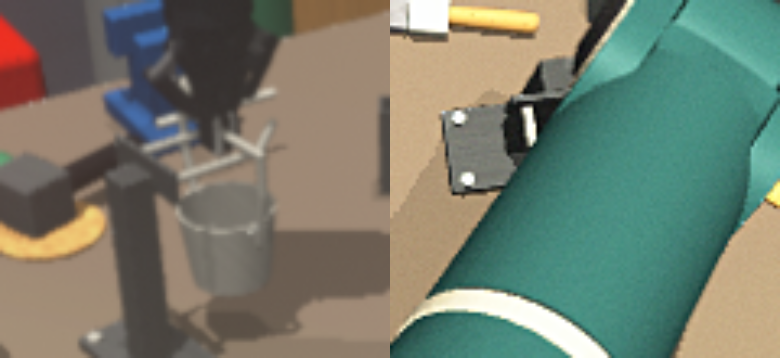

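The scene crop shows the bar across both prongs behind the tips, slightly above them. I lower it in small steps until the force shows contact.

```bash
python3 -m pendant '[0,0,-0.004,0,0,0,-0.003,0,0,0,0,0,0,0,0,0]'
python3 -m pendant '[0,0,-0.003,0,0,0,0,0,0,0,0,0]'
```

```text
clock: 10.9
tool_pos: [0.5777, -0.2462, 0.2017]
tool_rot: [-0.0, 0.646, 0.764, -0.0]
ft_force: [0.7, -0.1, -4.3]
opening: 0.074
finger_force: 39.0
clock: 11.15
tool_pos: [0.5777, -0.2462, 0.2002]
tool_rot: [-0.0, 0.646, 0.764, -0.0]
ft_force: [0.1, 1.6, -3.6]
opening: 0.075
finger_force: 39.0
```

```bash
python3 -m pendant '[0,0,-0.002,0,0,0,0,0,0,0,0,0]'
python3 -m pendant '[0,0,-0.002,0,0,0,0,0,0,0,0,0]'
```

```text
clock: 11.4
tool_pos: [0.5779, -0.2463, 0.1995]
tool_rot: [0.0, 0.646, 0.764, 0.0]
ft_force: [-1.1, 1.1, 1.2]
opening: 0.075
finger_force: 39.4
clock: 11.65
tool_pos: [0.578, -0.2464, 0.1991]
tool_rot: [0.0, 0.646, 0.764, 0.0]
ft_force: [-4.0, 3.4, 11.6]
opening: 0.074
finger_force: 40.3
```

Contact. I ease off a millimetre, release, and rise.

```bash
python3 -m pendant '[0,0,0.002,0,0,0,0,0,0,0,0,0]'
python3 -m pendant '[0,0,0,0,0,0,0,0,0,0,0,0,0,0,0,0,0,0,0,0,0,0,0,0]' 35
python3 -m pendant '[0,0,0.01,0,0,0,0.015,0,0,0,0.02,0,0,0,0.03,0,0,0,0.03,0,0,0,0.03,0,0,0,0.03,0,0,0,0.03,0,0,0,0.02,0,0,0,0,0,0,0,0,0]'
python3 - <<'E'
from h import *
im,d=manip.get_image('scene'); P=cloud('scene',d); save('g5',cv2.resize(im[100:330,170:400],(700,600)))
b=(d>0)&(abs(P[...,2]-.207)<.008)
q=P[b]; t=q[:,:2]-[.578,-.246]; e=np.array([np.cos(.16),np.sin(.16)]); X=t@e; Y=t@[-e[1],e[0]]
for y in np.arange(-.07,.071,.01):
    s=(abs(Y-y)<.005)&(abs(X)<.05); print(round(y,2),s.sum(),np.round([np.median(X[s]),np.median(q[s,2])],4) if s.sum() else '')
E
```

```text
clock: 11.9
tool_pos: [0.5779, -0.2463, 0.1994]
tool_rot: [0.0, 0.646, 0.764, 0.0]
ft_force: [-0.7, 0.3, 3.2]
opening: 0.073
finger_force: 39.5
clock: 12.4
tool_pos: [0.5778, -0.2463, 0.1992]
tool_rot: [-0.0, 0.646, 0.764, -0.0]
ft_force: [-0.3, 0.5, 0.6]
opening: 0.411
finger_force: 0.0
clock: 13.32
tool_pos: [0.5778, -0.2463, 0.3072]
tool_rot: [0.0, 0.646, 0.764, 0.0]
ft_force: [-0.1, 0.2, -0.5]
opening: 0.406
finger_force: 0.0
-0.07 0 
-0.06 6 [0.0045 0.2045]
-0.05 5 [0.0034 0.2062]
-0.04 8 [0.003  0.2059]
-0.03 39 [0.0047 0.2018]
-0.02 13 [0.0036 0.2073]
-0.01 7 [0.0047 0.2066]
0.0 8 [0.0036 0.2057]
0.01 5 [0.0009 0.2043]
0.02 9 [0.0054 0.2068]
0.03 47 [0.0029 0.2022]
0.04 10 [0.0035 0.2061]
0.05 8 [0.004  0.2072]
0.06 9 [0.002  0.2034]
0.07 0
```

View pics/g5.png

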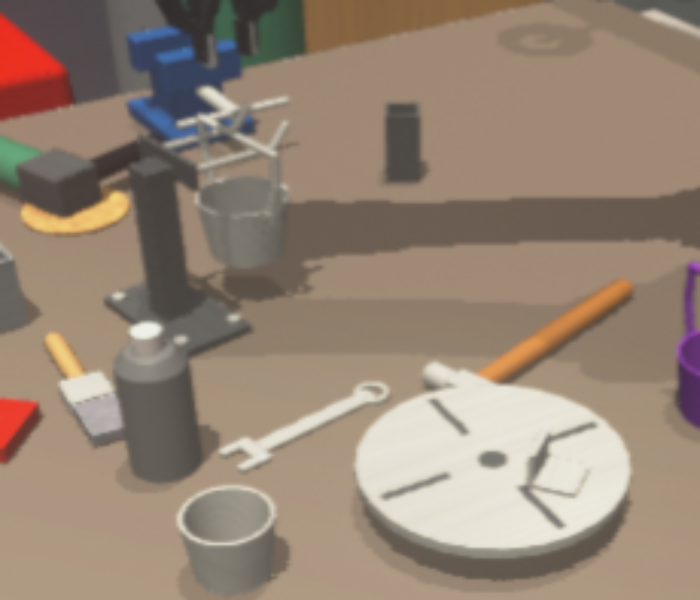

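The scene view shows the pail at about (242,220) hanging level with its bar across both prongs, centred and about 3 mm from the seat. The bracket stands at (560,475) and the gripper is clear above. I let it settle briefly, then hand in.

```bash
python3 -m pendant '[0,0,0,0,0,0,0,0,0,0,0,0,0,0,0,0,0,0,0,0,0,0,0,0]' && python3 -c "
from plant import manip
print(manip.job_done())"
```

```text
clock: 13.87
tool_pos: [0.5777, -0.2463, 0.3066]
tool_rot: [-0.0, 0.646, 0.764, -0.0]
ft_force: [0.1, 0.6, -0.2]
opening: 0.406
finger_force: 0.0
the job is handed in; nothing more can be done
None
```

The pail hangs by its handle across both prongs, about 3 mm from the seat, with the gripper clear and the bracket still standing on the turntable; I handed the job in at 13.9 s, and no verdict was returned.

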